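# Push the logbook home into the corner of the desk ledge

### The arm

A 7-joint arm with a two-finger parallel gripper is mounted at the origin on the work surface. World frame = base frame: x ahead of the robot, y to its left, z up, the work surface at z = 0. Lengths are in m, angles in rad, forces in N, time in s.
With the tool pointing down it reaches from about 0.425 to 0.925 m from the base axis. Payload 6.8 kg.
Tool frame: the origin (TCP) lies on the centre line of the jaws, within the pads' length; the fingertips stand 17 mm ahead of it and the grasp point (between the pads) lies 2 mm behind it; z points along the fingers, x is the direction in which the jaws open and shut, and the axes are right-handed (so a half turn about z gives the same grasp; the last joint's range is limited). The gripper opens to 85 mm and grips with 20 to 120 N. Pads are 22 mm wide; open, the fingers measure 114 mm over their backs; the gripper's body (76 mm by 85 mm) begins 54 mm behind the grasp point. The pads swing forward as they close: fully open they stand 13 mm farther back than shut.
Start: joints at [1.198, 0.477, 0.022, 1.555, -0.011, 1.109, -0.083], TCP at [0.177, -0.651, 0.211] pointing down, gripper open.
Joint ranges: [-2.96, 2.96], [-0.34, 2.1], [-1.41, 1.46], [0.24, 2.44], [-1.37, 4.51], [0.17, 1.92], [-2.96, 2.96]. Speed limits (rad/s): [2.39, 2.39, 3.14, 3.14, 3.14, 3.14, 3.14].

### API

Orientations are given as a rotation vector (axis times angle).
In Python, from bench import r gives the robot as it stands.
- The arm moves only by the tool arm_command, never from a script. Its argument "increments" is a list of rows, each a list of 3 entries, a list of its own where there are three numbers: the shift along the world's x, y, z in m, then the turn, a rotation vector about the world's x, y, z in rad, then the opening in per cent of the stroke, from 0 (shut) to 100 (fully open). A call has 1 to 10 rows; each row is the pose to reach, as a shift and turn from the pose commanded when the call began; what a row does not reach only later rows make up. A row lasts 1/10 s, in which the tool goes at most 50 mm and 8.59 degrees, less where a joint would pass 70% of its speed; a pose out of reach is approached as far as the arm can. A call with a gripper value outside its range is refused whole. The fingers move at their own pace and stop on an object; "newtons" is the grip in N (left out, the last holds). Time passes only in rows, so rows that repeat a pose let the fingers close. It gives the time, the measured TCP pose, the force and the opening at its end, in the units of the state.
- r.get_obs(): the state, without advancing time (a new reading comes with each control period).
- r.grab_frame(name): name is "scene" or "top" or "wrist"; returns the picture (400x640x3 uint8, blue, green, red); there is no depth.
- r.camera_model(name): a dict with "camera_matrix" (3x3 intrinsics, pixels), "camera_from_world" (4x4, takes a point from world to camera coordinates). Camera axes: x right, y down, z forward; pixel columns grow to the right and rows downward; lengths in m; the calibration is good to about 2 mm. A picture is of the moment at which its call begins: read the wrist's pose just before it. camera_model takes no time and is no camera call; for the wrist camera it gives the pose at the moment of the call.
- r.hand_in(): hands the job in, once; it reports no verdict.
The state is a dict: "clock": time; "joints": joint angles; "qvel": joint speeds; "tau": joint torques, N m; "tcp_pos": TCP position; "orientation": TCP orientation; "contact_force": force on the tool from outside, world axes, zero at the start; "moment": the same for the moment, N m; "grip_width": finger opening in m.
Only numpy, scipy, OpenCV 4.12 (cv2) and the standard library are available. Lean on these libraries where they do the work, as an engineer would, in place of code of your own. Each camera call takes 0.05 s, during which the arm holds its last target. There are 200 camera calls.

### The job

Put the big logbook back in its place on the control desk: push it along the desk with the fingertips until its long edge lies flush against the wooden ledge at the back and its short end is flush against the upright wooden bookend at one end of that ledge. Keep the book flat on the desk, never lifting or tipping it, and leave everything else where it is.

Things in the scene. Friction and masses are not known exactly. Their poses are not given: they have to be found in the camera images.
- logbook: The big closed hardback logbook, lying flat on the desk: 130 mm (its x) by 200 mm (its y) by 32 mm thick, straight upright sides, about 0.4 to 0.9 kg, slides on the desk with friction (coefficient about 0.5 to 0.75). Origin: centre of its underside. Its long edges run along its y; its spine is on the +x side. It starts in front of (on the robot's side of) the ledge, turned up to 0.3 rad from it.
- ledge: Low wooden ledge fixed to the desk, 540 mm long (its y), 30 mm deep, 30 mm high. Origin: on the desk surface, on the ledge's front face (the face towards the robot), mid-length. Its x points away from the robot, at right angles to that front face; the ledge fills x = 0 to 30 mm. The ledge is turned up to 0.15 rad on the desk.
- bookend: Plain wooden upright slab fixed to the desk at one end of the ledge, 110 mm (x) by 24 mm thick (y) by 110 mm tall, square to the ledge with its axes parallel to the ledge's and standing in front of it, from the ledge's front face to 110 mm before it. Origin: centre of its underside, 232 mm from mid-ledge along the ledge, so its inner face is 220 mm from mid-ledge. It stands at the left (+y) end or at the right (-y) end, differing from run to run.
- lampbox: Low grey metal box with three small indicator lamps, 110 mm (x) by 50 mm (y) by 28 mm, 43 mm high over the lamps, fixed to the desk at the end of the ledge opposite the bookend. Axes parallel to the ledge's. Origin: centre of its underside, 232 mm from mid-ledge. Not a stop for the book; not to be used.
- notebook: Pocket notebook, 90 x 130 x 14 mm, same dark cloth binding as the logbook but much smaller, lying flat to the right of the work. Loose bystander, leave alone. Origin: centre of its underside.
- mug: White mug, 80 mm across, 92 mm tall, far left. Loose bystander, leave alone. Origin: centre of its underside.
- stapler: Black desk stapler, 130 x 34 x 40 mm, behind the ledge. Loose bystander, leave alone. Origin: centre of its underside.
- pen: Black pen, 138 mm long, 9 mm thick, lying to the left of the work, beside the radio. Loose bystander, leave alone. Origin: centre of its underside.
- radio: Black hand-held radio lying on its back, 120 x 58 x 34 mm with an 85 mm aerial along its +x, to the left of the work. Loose bystander, leave alone. Origin: centre of its underside.
- lantern: Blue-grey hand lantern, about 180 x 96 x 135 mm, far right. Loose bystander, leave alone. Origin: centre of its underside.
- tape: Roll of yellow tape lying flat, 90 mm across, 30 mm high, behind the ledge. Loose bystander, leave alone. Origin: centre of its underside.
There are look-alikes about, which are no part of the job. There is more than one size of the bookend; the job needs the smaller.

How it is judged:
At the end, for the whole second after the job is handed in: The logbook lies flat and still on the desk in the corner: its middle no more than 5 mm further from the ledge and from the bookend than in full contact, its long edges parallel to the ledge within 0.035 rad (2 degrees) (x of logbook in the frame of ledge between -0.07 and -0.062 m and (y of logbook in the frame of bookend between 0.109 and 0.117 m or y of logbook in the frame of bookend between -0.117 and -0.109 m) and horizontal distance between logbook and ledge below 0.2 m and angle between the x axis of logbook and the x axis of ledge, either way round below 0.035 rad and height (world z) of logbook below 0.005 m and angle between logbook's own z axis and vertical below 0.03 rad and linear speed of logbook below 0.01 m/s); the robot touches nothing.
It fails at once if the logbook is lifted or tipped (over 10 mm off the desk, or tilted over 0.12 rad) (height (world z) of logbook above 0.01 m or angle between logbook's own z axis and vertical above 0.12 rad).
It fails at once if a bystander is moved more than 15 mm (distance of any of notebook, mug, stapler, pen, radio, lantern, tape from where it was at the start of the episode above 0.015 m).
It also fails if it takes over 48 s, if anything falls off the work surface, if the arm or the gripper's body presses on something with over 40 N, if the wrist force passes 120 N, or if a joint passes its speed limit or range.

## Working session

There is one attempt and no reset: what is moved stays moved. The work goes in short steps, Python scripts to look and compute and a tool call to move; the robot and the scene stay as the last step left them, time stands still between calls to the robot, and variables do not carry over. Pictures are saved under pics/ and viewed, about 8 in all and at most 12, crops included, and the job is handed in when it is done.

Besides the shell and the picture viewer there is one more tool, called after "Emit:" as name(argument=value, ...), one argument or row to a line, values as JSON. arm_command: Moves the arm, as the interface text tells. Its arguments: {"type":"object","properties":{"increments":{"type":"array","items":{"type":"array"}},"newtons":{"type":"number"}},"required":["increments"]}

```bash
mkdir -p pics
python3 - <<'E'
from bench import r
import cv2
o=r.get_obs();print(o)
for n in("top","scene"):
    cv2.imwrite(f"pics/{n}0.png",r.grab_frame(n)); m=r.camera_model(n);print(n,m)
E
```

```text
{'clock': 0.0, 'joints': array([ 1.19787732,  0.4778019 ,  0.02237978,  1.5564441 , -0.0115624 ,
        1.10929024, -0.08310624]), 'qvel': array([-4.11890740e-04,  3.87407886e-04,  1.43054062e-03, -4.93340991e-04,
        2.78128847e-03, -1.01369044e-03,  8.77947833e-05]), 'tau': array([ 1.06214833e-03, -5.96439135e+01,  1.60855427e+00, -2.81199718e+01,
        1.25398379e-02,  9.37726203e-03,  2.67482037e-06]), 'tcp_pos': array([ 0.17648556, -0.65087429,  0.2101284 ]), 'orientation': array([-2.49441785e+00,  1.90815238e+00,  2.35439937e-03]), 'contact_force': array([-0.42404301,  0.08050342,  0.06956185]), 'moment': array([-0.01807804,  0.00965616, -0.01487141]), 'grip_width': 0.0853608182690262}
top {'camera_matrix': array([[362.07384959,   0.        , 314.40906607],
       [  0.        , 362.07384959, 203.70876335],
       [  0.        ,   0.        ,   1.        ]]), 'camera_from_world': array([[ 0.00547926, -0.99998347, -0.00174378,  0.07069062],
       [-0.99812227, -0.00536266, -0.0610178 ,  0.58560187],
       [ 0.06100744,  0.00207484, -0.99813516,  1.37490268],
       [ 0.        ,  0.        ,  0.        ,  1.        ]])}
scene {'camera_matrix': array([[501.69355928,   0.        , 330.56751787],
       [  0.        , 501.69355928, 200.81128856],
       [  0.        ,   0.        ,   1.        ]]), 'camera_from_world': array([[-0.15545892,  0.98782958, -0.00502413,  0.04404864],
       [ 0.56613219,  0.08492444, -0.81992815, -0.33231154],
       [-0.80952261, -0.13030947, -0.57244439,  2.47750275],
       [ 0.        ,  0.        ,  0.        ,  1.        ]])}
```

View pics/top0.png

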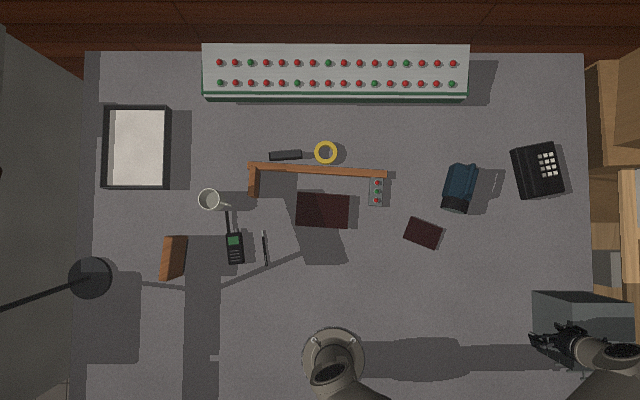

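View pics/scene0.png

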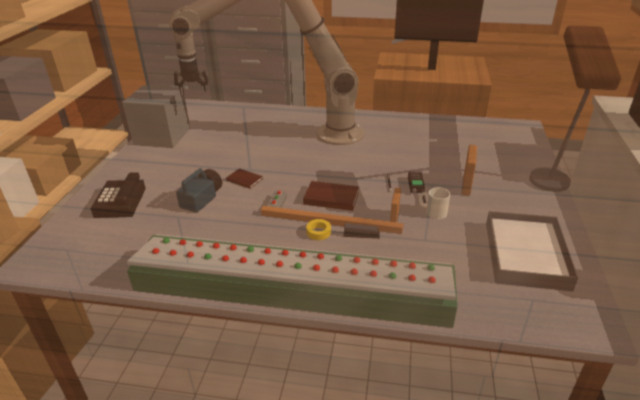

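The overview shows the ledge running from (248,165) to (387,173), with the small bookend at its left (+y) end at (253,180). The logbook is at (323,210) and the lampbox at (377,190). The big slab at (173,257) is the decoy. I'll take an enlarged crop next.

Run:
```python
import cv2
i=cv2.imread("pics/top0.png")[150:270,230:390]
i=cv2.convertScaleAbs(i,alpha=1.7)
cv2.imwrite("pics/c0.png",cv2.resize(i,None,fx=5,fy=5,interpolation=cv2.INTER_CUBIC))
```

```text
(no output)
```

View pics/c0.png

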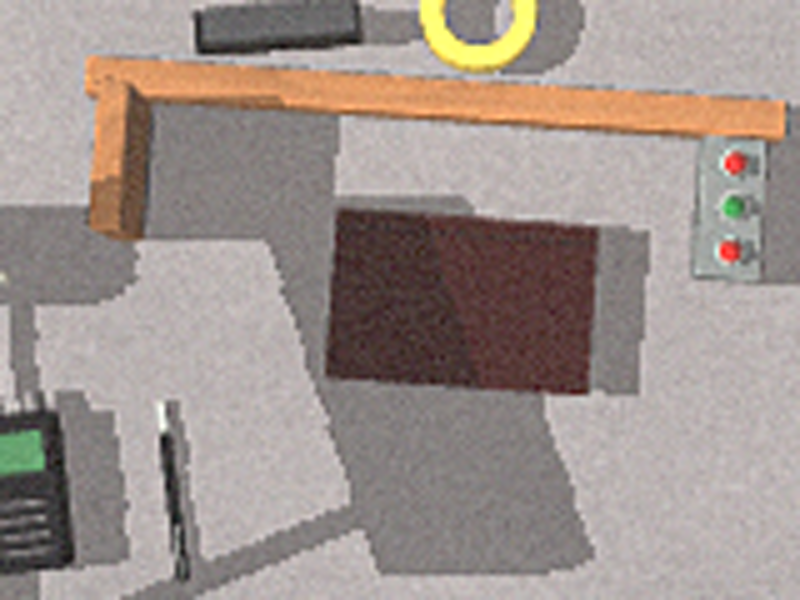

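The crop shows the book's top corners at (338,208), (600,226), (588,395) and (326,377). The ledge's top front edge runs from (150,97) to (783,138). The bookend's inner face foot is near (145,237) and the lampbox is at right.

```bash
cat > h.py <<'E'
import numpy as np
from bench import r
def world(name,uv,z):
    m=r.camera_model(name);K=m["camera_matrix"];T=m["camera_from_world"]
    d=np.linalg.inv(K)@np.array([*uv,1.]);R=T[:3,:3];c=-R.T@T[:3,3];d=R.T@d
    return (c+d*(z-c[2])/d[2])
def frame(a,b): # ledge
    pass
E
python3 - <<'E'
from h import *
np.set_printoptions(precision=4,suppress=True)
f=lambda u,z:world("top",(230+(u[0]-2)/5,150+(u[1]-2)/5),z)[:2]
B=[f(u,.032) for u in[(338,208),(600,226),(588,395),(326,377)]]
for b in B:print("book",b)
print("c",np.mean(B,0),[np.linalg.norm(B[i]-B[(i+1)%4]) for i in range(4)])
d=B[0]-B[1]+B[3]-B[2];print("book yaw",np.arctan2(-d[0],d[1]))
L0,L1=f((150,97),.03),f((783,138),.03);e=L0-L1;a=np.arctan2(-e[0],e[1]);print("ledge",L0,L1,a)
Bk=[f(u,.03) for u in[(88,57),(785,100)]];e2=Bk[0]-Bk[1];print("back",Bk,np.linalg.norm(e2),np.arctan2(-e2[0],e2[1]))
ey=np.array([-np.sin(a),np.cos(a)]);ex=np.array([ey[1],-ey[0]])
O=L1+ey*.27; print("O",O,"ex",ex,"ey",ey)
p=f((145,239),0);q=f((120,237),.11);q2=f((153,100),.11)
for n,v in(("bk foot inner",p),("bk top inner front",f((137,236),.11)),("top inner",f((130,88),.11)),("backleft",Bk[0]),("book c",np.mean(B,0))):print(n,(v-O)@ex,(v-O)@ey)
t=O-.065*ex+.12*ey;print("target",t)
E
```

```text
book [0.6318 0.1398]
book [ 0.6191 -0.0602]
book [ 0.4905 -0.051 ]
book [0.503  0.1478]
c [0.5611 0.0441] [np.float64(0.20033789102556068), np.float64(0.12895912742443932), np.float64(0.19920178052725404), np.float64(0.12906618499807004)]
book yaw -0.06325788306092615
ledge [0.7168 0.2849] [ 0.6876 -0.2005] -0.059920255519956264
back [array([0.7475, 0.333 ]), array([ 0.717 , -0.2022])] 0.5360906626898716 -0.05694681955420694
O [0.7038 0.069 ] ex [ 0.9982 -0.0599] ey [0.0599 0.9982]
bk foot inner -0.10719209055923264 0.2167495671575075
bk top inner front -0.1129188203236865 0.20492637447551437
top inner -0.006203885090001673 0.2180303678261921
backleft 0.027792136598547273 0.2661209924939601
book c -0.14096798900286553 -0.03340592725107248
target [0.6461 0.1927]
```

The book is already parallel to the ledge within 0.005 rad. In the ledge frame it needs about +76 mm along ex and +153 mm along ey. The plan is to push ex to just short of the ledge, push ey into the bookend, then push ex flush, with half-open fingers as a wide pusher.

Emit:
arm_command(
  increments=[
    [[0.324,0.3,0.0],[0,0,-0.32],50],
    [[0.324,0.3,0.0],[0,0,-0.32],50],
    [[0.324,0.3,0.0],[0,0,-0.32],50],
    [[0.324,0.3,0.0],[0,0,-0.32],50],
    [[0.324,0.3,0.0],[0,0,-0.32],50],
    [[0.324,0.3,0.0],[0,0,-0.32],50],
    [[0.324,0.3,0.0],[0,0,-0.32],50],
    [[0.324,0.3,0.0],[0,0,-0.32],50],
    [[0.324,0.3,0.0],[0,0,-0.32],50],
    [[0.324,0.3,0.0],[0,0,-0.32],50],
  ],
)

```text
clock: 1.1
tcp_pos: [0.5062, -0.3442, 0.2107]
orientation: [-2.169, 2.267, 0.002]
contact_force: [0.4, -0.2, 0.0]
grip_width: 0.0426
```

Emit:
arm_command(
  increments=[
    [[-0.04,0.4,0.0],[0,0,0],50],
    [[-0.04,0.4,0.0],[0,0,0],50],
    [[-0.04,0.4,0.0],[0,0,0],50],
    [[-0.04,0.4,0.0],[0,0,0],50],
    [[-0.04,0.4,0.0],[0,0,0],50],
    [[-0.04,0.4,0.0],[0,0,0],50],
    [[-0.04,0.4,0.0],[0,0,0],50],
    [[-0.04,0.4,0.0],[0,0,0],50],
    [[-0.04,0.4,-0.04],[0,0,0],50],
    [[-0.04,0.4,-0.08],[0,0,0],50],
  ],
)

```text
clock: 2.1
tcp_pos: [0.4615, 0.0503, 0.1312]
orientation: [-2.161, 2.276, -0.003]
contact_force: [0.1, -2.1, -0.6]
grip_width: 0.0428
```

Run:
```python
from h import *
from scipy.spatial.transform import Rotation as R
o=r.get_obs();print(o["joints"],o["tcp_pos"],o["contact_force"]);print(R.from_rotvec(o["orientation"]).as_matrix().round(3))
```

```text
[ 0.02765556  0.25245328 -0.30924017  2.10841868  0.10750118  0.79127281
 -1.97020617] [0.46149785 0.0503388  0.13122314] [ 0.09310261 -2.09813406 -0.61063075]
[[-0.052 -0.999  0.004]
 [-0.999  0.052  0.001]
 [-0.001 -0.004 -1.   ]]
```

Emit:
arm_command(
  increments=[
    [[0,0,-0.04],[0,0,0],50],
    [[0,0,-0.08],[0,0,0],50],
    [[0,0,-0.095],[0,0,0],50],
    [[0,0,-0.103],[0,0,-0.007],50],
    [[0,0,-0.103],[0,0,-0.007],50],
  ],
)

```text
clock: 2.6
tcp_pos: [0.4601, 0.0481, 0.0274]
orientation: [2.15, -2.289, -0.001]
contact_force: [0.3, -0.3, 0.5]
grip_width: 0.0428
```

Emit:
arm_command(
  increments=[
    [[0.01,-0.0006,0],[0,0,0],50],
    [[0.02,-0.0012,0],[0,0,0],50],
    [[0.03,-0.0018,0],[0,0,0],50],
    [[0.04,-0.0024,0],[0,0,0],50],
    [[0.05,-0.003,0],[0,0,0],50],
    [[0.06,-0.0036,0],[0,0,0],50],
    [[0.07,-0.0042,0],[0,0,0],50],
    [[0.078,-0.0047,0],[0,0,0],50],
    [[0.085,-0.005,0],[0,0,0],50],
    [[0.085,-0.005,0],[0,0,0],50],
  ],
)

```text
clock: 3.6
tcp_pos: [0.5467, 0.0435, 0.0281]
orientation: [-2.15, 2.289, -0.0]
contact_force: [-0.5, 0.1, -0.8]
grip_width: 0.0424
```

Run:
```python
from h import *
import cv2
print(r.get_obs()["tcp_pos"])
i=r.grab_frame("top");cv2.imwrite("pics/top1.png",i)
i=cv2.convertScaleAbs(i[150:270,230:390],alpha=1.7)
cv2.imwrite("pics/c1.png",cv2.resize(i,None,fx=5,fy=5,interpolation=cv2.INTER_CUBIC))
```

```text
[0.54667542 0.04351448 0.02807967]
```

View pics/c1.png

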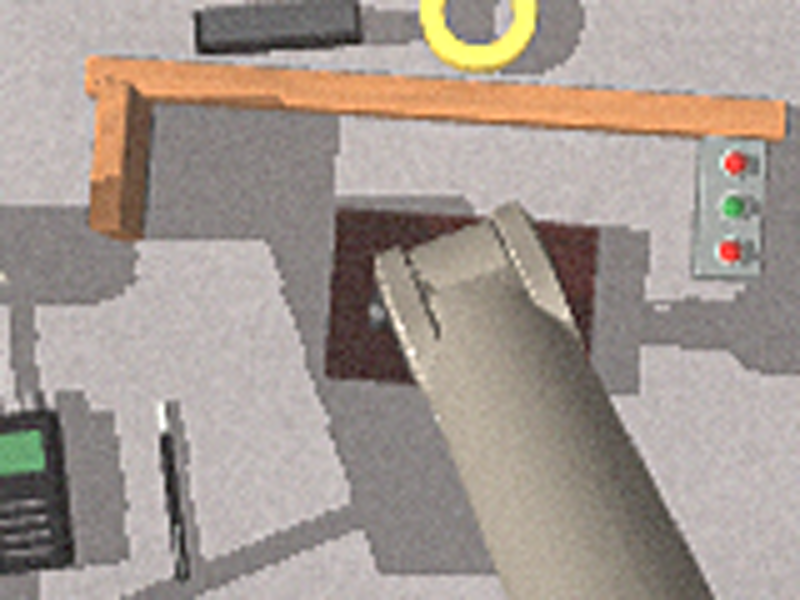

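The top picture shows the wrist over the book at (445,250), but the book's corners have not moved from (338,208) and (326,377), and no force was felt. I'll check from another camera.

Run:
```python
from h import *
import cv2
a=r.grab_frame("scene")[140:260,230:430];b=r.grab_frame("wrist")
print(r.get_obs()["tcp_pos"],r.get_obs()["contact_force"])
a=cv2.resize(a,(640,384),interpolation=cv2.INTER_CUBIC)
m=r.camera_model("scene")
cv2.imwrite("pics/s1.png",a);cv2.imwrite("pics/w1.png",b)
```

```text
[0.54513352 0.04351018 0.02793901] [ 0.21655356  0.64811372 -0.86131939]
```

View pics/s1.png

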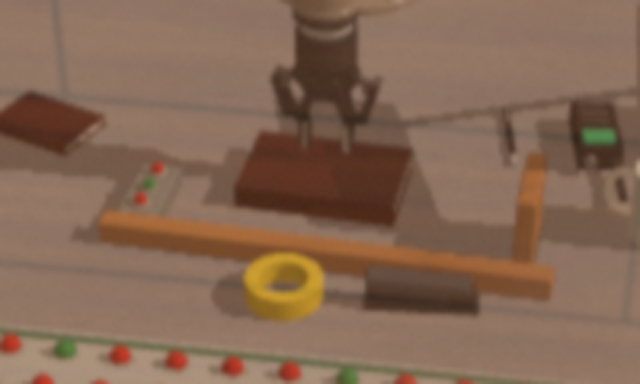

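View pics/w1.png

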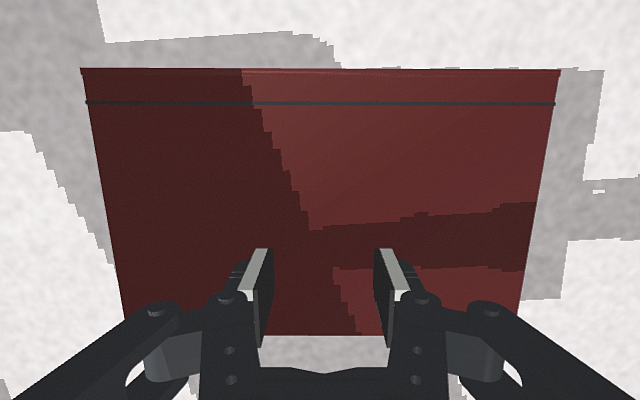

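Both views show the fingertips standing over the book: pad tips at (268,250) and (377,250) in the wrist view, with the book's near edge at row 335 behind them. So the true tip height doesn't match the TCP reading. I'll measure it from the wrist view.

Run:
```python
from h import *
np.set_printoptions(precision=4,suppress=True)
m=r.camera_model("wrist");K=m["camera_matrix"];T=m["camera_from_world"];R=T[:3,:3]
print(K[0,0],"cam pos",-R.T@T[:3,3],"axis",R[2]); o=r.get_obs();print(o["tcp_pos"],o["grip_width"])
# pad tips: inner gap grip_width
for l,rr in(((272,250),(373,250)),):
    Z=K[0,0]*o["grip_width"]/(rr[0]-l[0])
    for u in(l,rr):
        p=np.linalg.inv(K)@np.array([*u,1.])*Z
        print("tip depth",Z,"world",R.T@(p-T[:3,3]))
for z in(.032,.05,.0):
  print(z,[world("wrist",u,z)[:2] for u in((81,69),(559,70),(521,335),(125,335))])
def proj(n,p):
    m=r.camera_model(n);q=m["camera_from_world"]@np.array([*p,1]);q=m["camera_matrix"]@q[:3];return q[:2]/q[2]
t=o["tcp_pos"]
for dz in(-.017,0,.02,.03):
  for s in(-.024,.024):
    p=t+[s*-.06,s,dz];u=proj("scene",p);print(dz,s,"wrist",proj("wrist",p),"scenecrop",(u-[230,140])*3.2)
```

```text
359.43532163120767 cam pos [0.6155 0.0402 0.1911] axis [-0.2775  0.0161 -0.9606]
[0.5451 0.0435 0.0279] 0.042605478300918743
tip depth 0.15162290887467494 world [0.5551 0.0655 0.0511]
tip depth 0.15162290887467494 world [0.5525 0.0229 0.0512]
0.032 [array([0.633, 0.14 ]), array([ 0.6204, -0.0587]), array([ 0.4915, -0.0547]), array([0.5042, 0.1494])]
0.05 [array([0.631 , 0.1287]), array([ 0.6198, -0.0475]), array([ 0.5055, -0.0439]), array([0.5168, 0.1371])]
0.0 [array([0.6365, 0.1601]), array([ 0.6214, -0.0786]), array([ 0.4666, -0.0737]), array([0.4818, 0.1714])]
-0.017 -0.024 wrist [369.6026 229.0478] scenecrop [304.6202 170.6753]
-0.017 0.024 wrist [280.5221 239.2185] scenecrop [342.5835 172.5706]
0 -0.024 wrist [373.9418 241.3003] scenecrop [304.4692 159.4626]
0 0.024 wrist [276.6083 252.3   ] scenecrop [342.6157 161.3452]
0.02 -0.024 wrist [380.2076 258.9928] scenecrop [304.2897 146.1319]
0.02 0.024 wrist [270.9673 271.1546] scenecrop [342.6541 147.9992]
0.03 -0.024 wrist [383.9559 269.5768] scenecrop [304.1991 139.4093]
0.03 0.024 wrist [267.5986 282.4143] scenecrop [342.6735 141.2687]
```

The tips really stand at z≈0.045–0.05, above the reported TCP, so they passed over the book without touching it. The wrist and top cameras agree on the book's corners to about 2 mm, so the error is in the tool length, not the book. I'll back off, then go lower in small steps while watching the force.

Emit:
arm_command(
  increments=[
    [[0,0,0.02],[0,0,0],50],
    [[-0.045,0.0025,0.02],[0,0,0],50],
    [[-0.09,0.005,0.02],[0,0,0],50],
    [[-0.09,0.005,0.0],[0,0,0],50],
    [[-0.09,0.005,-0.01],[0,0,0],50],
    [[-0.09,0.005,-0.015],[0,0,0],50],
    [[-0.09,0.005,-0.015],[0,0,0],50],
  ],
)

```text
clock: 4.45
tcp_pos: [0.4562, 0.0486, 0.0126]
orientation: [2.151, -2.289, -0.001]
contact_force: [-0.5, -0.1, -0.2]
grip_width: 0.0423
```

Emit:
arm_command(
  increments=[
    [[0,0,-0.005],[0,0,0],50],
    [[0,0,-0.008],[0,0,0],50],
    [[0,0,-0.01],[0,0,0],50],
    [[0,0,-0.01],[0,0,0],50],
  ],
)

```text
clock: 4.85
tcp_pos: [0.4556, 0.0485, 0.0029]
orientation: [2.151, -2.289, -0.0]
contact_force: [0.1, -0.5, -0.3]
grip_width: 0.0426
```

Run:
```python
from h import *
import cv2
print(r.get_obs()["tcp_pos"],r.get_obs()["contact_force"])
b=r.grab_frame("wrist")
a=r.grab_frame("scene")[130:230,260:400]
c=np.hstack([cv2.resize(a,(560,400),interpolation=cv2.INTER_CUBIC),cv2.resize(b[200:400,180:460],(240,171)).repeat(1,0) if 0 else np.pad(cv2.resize(b[200:400,160:440],(240,171)),((0,229),(0,0),(0,0)))])
cv2.imwrite("pics/s2.png",c)
```

```text
[0.45564399 0.04851459 0.00290358] [ 0.05075143 -0.50810035 -0.32386999]
```

View pics/s2.png

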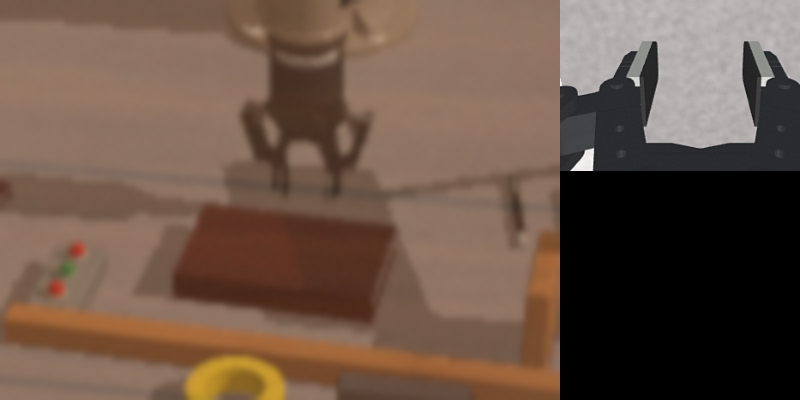

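The fingers are in front of the book and clear of the desk, with tip ends at (283,193) and (335,190) and no force. I'll go 8 mm lower and push.

Emit:
arm_command(
  increments=[
    [[0,0,-0.004],[0,0,0],50],
    [[0,0,-0.008],[0,0,0],50],
    [[0,0,-0.008],[0,0,0],50],
    [[0.01,-0.0006,-0.008],[0,0,0],50],
    [[0.02,-0.0012,-0.008],[0,0,0],50],
    [[0.03,-0.0018,-0.008],[0,0,0],50],
    [[0.04,-0.0024,-0.008],[0,0,0],50],
    [[0.05,-0.003,-0.008],[0,0,0],50],
    [[0.05,-0.003,-0.008],[0,0,0],50],
  ],
)

```text
clock: 5.85
tcp_pos: [0.5069, 0.0454, -0.005]
orientation: [-2.15, 2.29, -0.0]
contact_force: [-0.5, 0.2, 0.1]
grip_width: 0.0426
```

```bash
cat >> h.py <<'E'
import cv2
O=np.array([.7038,.069]);EY=np.array([.0585,.9983]);EX=np.array([.9983,-.0585])
def book(name):
    """visible corners of the book top (minAreaRect) in ledge frame"""
    m=r.camera_model(name);i=r.grab_frame(name).astype(int)
    k=((i[...,2]>1.5*i[...,1])&(i[...,2]>1.5*i[...,0])&(i[...,2]>25)).astype(np.uint8)
    if name=="top": k[:, :240]=0;k[:,372:]=0;k[:165]=0;k[270:]=0; k[(i[...,2]>110)]=0
    k=cv2.morphologyEx(k,cv2.MORPH_OPEN,np.ones((3,3)))
    n,l,s,_=cv2.connectedComponentsWithStats(k);j=1+np.argmax(s[1:,4])
    c=max(cv2.findContours((l==j).astype(np.uint8),0,1)[0],key=cv2.contourArea)
    P=np.array([world(name,p,.032)[:2]-O for p in c[:,0]]);P=np.c_[P@EX,P@EY].astype(np.float32)
    q=cv2.minAreaRect(P);print(name,"ledge-frame c",np.round(q[0],4),"size",np.round(q[1],4),"ang",round(q[2],2));return P
def tcp():
    o=r.get_obs();d=o["tcp_pos"][:2]-O;print("tcp",o["tcp_pos"].round(4),"ledge",(d@EX).round(4),(d@EY).round(4),"F",o["contact_force"].round(1))
E
python3 -c "
from h import *
tcp();book('top');book('wrist')
cv2.imwrite('pics/w3.png',r.grab_frame('wrist'))"
```

```text
tcp [ 0.5069  0.0454 -0.005 ] ledge -0.1952 -0.0351 F [-0.5  0.2  0.1]Traceback (most recent call last):
  File "<string>", line 3, in <module>
    tcp();book('top');book('wrist')
          ~~~~^^^^^^^
  File "h.py", line 17, in book
    n,l,s,_=cv2.connectedComponentsWithStats(k);j=1+np.argmax(s[1:,4])
                                                    ~~~~~~~~~^^^^^^^^^
    return _wrapfunc(a, 'argmax', axis=axis, out=out, **kwds)
    return bound(*args, **kwds)
ValueError: attempt to get argmax of an empty sequence
```

```bash
sed -i 's/k=((i\[...,2\]>1.5.*/i=cv2.GaussianBlur(i.astype(np.uint8),(3,3),0).astype(int);k=((i[...,2]>1.2*i[...,1]+3)\&(i[...,2]>1.2*i[...,0]+3)).astype(np.uint8)/' h.py
python3 -c "
from h import *
tcp()
cv2.imwrite('pics/w3.png',r.grab_frame('wrist'))
i=cv2.imread('pics/top0.png');print(i[205:215:3,305],i[205:215:3,340],i[230,330])
book('top');book('wrist')"
```

```text
tcp [ 0.5067  0.0455 -0.0049] ledge -0.1953 -0.035 F [0.6 0.6 0.5]
[[38 36 47]
 [36 35 45]
 [29 28 37]
 [25 25 41]] [[32 35 55]
 [38 42 56]
 [35 36 51]
 [39 41 55]] [74 74 75]
top ledge-frame c [-0.1201 -0.0331] size [0.1963 0.1237] ang 89.77
wrist ledge-frame c [-0.1402 -0.0324] size [0.1994 0.0878] ang 89.84
```

View pics/w3.png

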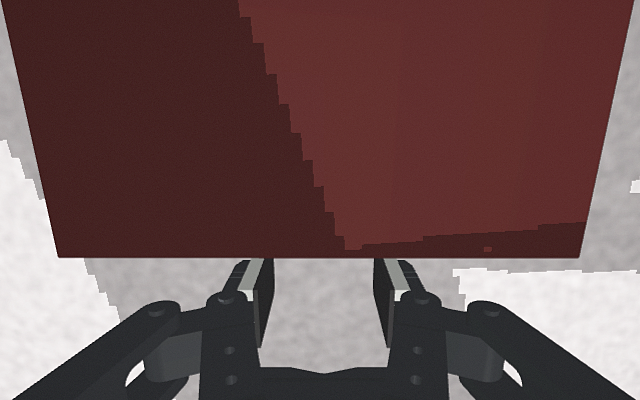

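The pads at rows 258–290 now press on the book's near edge (row 257). The book has moved 21 mm squarely, and both cameras agree its near edge is at ledge x ≈ -0.185. I'll push on to about 6 mm short of the ledge.

Emit:
arm_command(
  increments=[
    [[0.01,-0.0006,0],[0,0,0],50],
    [[0.02,-0.0012,0],[0,0,0],50],
    [[0.03,-0.0018,0],[0,0,0],50],
    [[0.04,-0.0023,0],[0,0,0],50],
    [[0.048,-0.0028,0],[0,0,0],50],
    [[0.048,-0.0028,0],[0,0,0],50],
  ],
)

```text
clock: 6.65
tcp_pos: [0.5545, 0.0427, -0.005]
orientation: [-2.151, 2.289, -0.001]
contact_force: [-0.3, -1.0, 0.3]
grip_width: 0.0428
```

```bash
python3 -c "
from h import *
tcp();book('top');book('wrist')"
```

```text
tcp [ 0.5545  0.0427 -0.005 ] ledge -0.1475 -0.035 F [-0.3 -1.   0.3]
top ledge-frame c [-0.0718 -0.0324] size [0.1244 0.197 ] ang 1.22
wrist ledge-frame c [-0.0922 -0.0323] size [0.1996 0.0887] ang 89.84
```

Emit:
arm_command(
  increments=[
    [[-0.02,0.001,0],[0,0,0],50],
    [[-0.02,0.001,0.05],[0,0,0.15],50],
    [[-0.02,0.001,0.09],[0,0,0.3],50],
    [[0.0,-0.04,0.09],[0,0,0.45],50],
    [[0.02,-0.08,0.09],[0,0,0.6],50],
    [[0.04,-0.11,0.09],[0,0,0.74],50],
    [[0.0676,-0.137,0.09],[0,0,0.88],50],
    [[0.0676,-0.137,0.09],[0,0,1.02],50],
    [[0.0676,-0.137,0.09],[0,0,1.16],50],
    [[0.0676,-0.137,0.09],[0,0,1.3],50],
  ],
)

```text
clock: 7.75
tcp_pos: [0.6216, -0.0947, 0.0851]
orientation: [-3.099, 0.513, -0.001]
contact_force: [0.1, 0.6, -0.5]
grip_width: 0.0427
```

Emit:
arm_command(
  increments=[
    [[0,0,0],[0,0,0.14],50],
    [[0,0,0],[0,0,0.27],50],
    [[0,0,0],[0,0,0.27],50],
  ],
)

```text
clock: 8.05
tcp_pos: [0.6214, -0.0945, 0.0851]
orientation: [-3.14, 0.098, -0.001]
contact_force: [-0.5, -0.2, 0.3]
grip_width: 0.043
```

```bash
python3 -c "
from h import *
from scipy.spatial.transform import Rotation as R
tcp();book('top');o=r.get_obs();print(o['joints'].round(2),R.from_rotvec(o['orientation']).as_matrix()[:,0].round(3))
cv2.imwrite('pics/w4.png',r.grab_frame('wrist'))"
```

```text
tcp [ 0.6214 -0.0945  0.0851] ledge -0.0727 -0.1681 F [-0.5 -0.2  0.3]
top ledge-frame c [-0.0746 -0.0325] size [0.1983 0.1274] ang 89.81
[ 0.5   0.62 -0.62  1.74  0.44  0.92 -0.37] [ 0.998 -0.066  0.001]
```

View pics/w4.png

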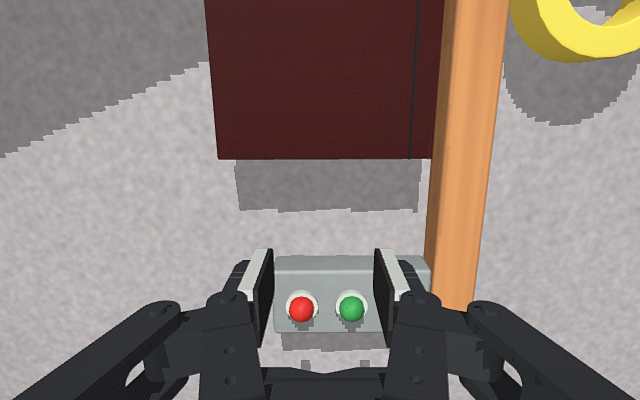

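The wrist view shows the book's right edge at row 158, the ledge at right (cols 440–510), and the lampbox's inner edge between rows 256 and 275. I'll check those clearances before descending.

```bash
python3 -c "
from h import *
for n,u,z in(('lamp top',(350,272),.028),('lamp foot',(350,257),0),('book end',(325,158),.032),('ledge front top far',(443,60),.03),('ledge front top near',(430,225),.03)):
    d=world('wrist',u,z)[:2]-O;print(n,d@EX,d@EY)"
```

```text
lamp top -0.05500473399877923 -0.2102297699126555
lamp foot -0.052969211141911055 -0.2121999290564396
book end -0.07146742236964305 -0.13186365486795898
ledge front top far -0.004115961510608651 -0.07670952736456005
ledge front top near -0.004029555875772273 -0.17614063460812712
```

Emit:
arm_command(
  increments=[
    [[0,0,-0.04],[0,0,0.007],50],
    [[0,0,-0.07],[0,0,0.007],50],
    [[0,0,-0.082],[0,0,0.007],50],
    [[0,0,-0.09],[0,0,0.007],50],
    [[0,0,-0.09],[0,0,0.007],50],
    [[0.0006,0.01,-0.09],[0,0,0.007],50],
    [[0.0012,0.02,-0.09],[0,0,0.007],50],
    [[0.0023,0.04,-0.09],[0,0,0.007],50],
    [[0.0035,0.06,-0.09],[0,0,0.007],50],
    [[0.0035,0.06,-0.09],[0,0,0.007],50],
  ],
)

```text
clock: 9.15
tcp_pos: [0.6257, -0.0294, -0.0034]
orientation: [-3.138, 0.08, -0.004]
contact_force: [0.4, 0.4, 0.0]
grip_width: 0.0424
```

```bash
python3 -c "
from h import *
tcp();book('top');book('wrist')"
```

```text
tcp [ 0.6257 -0.0294 -0.0034] ledge -0.0722 -0.1028 F [0.4 0.4 0. ]
top ledge-frame c [-0.0752  0.0111] size [0.1975 0.1282] ang 89.94
wrist ledge-frame c [-0.0796 -0.048 ] size [0.115  0.0851] ang 0.12
```

Emit:
arm_command(
  increments=[
    [[0.0012,0.02,0],[0,0,0],50],
    [[0.0023,0.04,0],[0,0,0],50],
    [[0.0035,0.06,0],[0,0,0],50],
    [[0.0045,0.075,0],[0,0,0],50],
    [[0.0053,0.09,0],[0,0,0],50],
    [[0.0058,0.098,0],[0,0,0],50],
    [[0.0058,0.098,0],[0,0,0],50],
  ],
)

```text
clock: 9.95
tcp_pos: [0.6307, 0.0656, -0.0047]
orientation: [-3.139, 0.085, -0.001]
contact_force: [-0.3, 0.1, 0.1]
grip_width: 0.0428
```

```bash
python3 -c "
from h import *
tcp();book('top');book('wrist')"
```

```text
tcp [ 0.6307  0.0656 -0.0047] ledge -0.0728 -0.0077 F [-0.3  0.1  0.1]
top ledge-frame c [-0.0753  0.1068] size [0.1273 0.1926] ang 0.65
wrist ledge-frame c [-0.0798  0.0479] size [0.1152 0.0874] ang 0.21
```

Emit:
arm_command(
  increments=[
    [[0.0003,0.005,0],[0,0,0],50],
    [[0.0005,0.008,0],[0,0,0],50],
    [[0.0006,0.01,0],[0,0,0],50],
    [[0.0007,0.012,0],[0,0,0],50],
    [[0.0007,0.012,0],[0,0,0],50],
  ],
)

```text
clock: 10.55
tcp_pos: [0.6312, 0.076, -0.005]
orientation: [-3.14, 0.088, 0.0]
contact_force: [1.2, -2.4, -0.7]
grip_width: 0.0425
```

Emit:
arm_command(
  increments=[
    [[0.0001,0.002,0],[0,0,0],50],
    [[0.0001,0.002,0],[0,0,0],50],
  ],
)

```text
clock: 10.75
tcp_pos: [0.6313, 0.0781, -0.005]
orientation: [-3.14, 0.088, 0.0]
contact_force: [0.6, -2.3, -2.0]
grip_width: 0.043
```

Emit:
arm_command(
  increments=[
    [[0.0001,0.002,0],[0,0,0],50],
    [[0.0001,0.002,0],[0,0,0],50],
  ],
)

```text
clock: 10.95
tcp_pos: [0.6313, 0.0794, -0.005]
orientation: [3.14, -0.088, -0.001]
contact_force: [-0.3, -3.7, -0.0]
grip_width: 0.0426
```

```bash
python3 -c "
from h import *
tcp();book('top');book('wrist')"
```

```text
tcp [ 0.6313  0.0794 -0.005 ] ledge -0.073 0.0061 F [-0.3 -3.7 -0. ]
top ledge-frame c [-0.0771  0.1375] size [0.2363 0.1388] ang 83.29
wrist ledge-frame c [-0.0803  0.0627] size [0.1153 0.0885] ang 0.17
```

Emit:
arm_command(
  increments=[
    [[0.0001,0.003,0],[0,0,0],50],
    [[0.0001,0.003,0],[0,0,0],50],
  ],
)

```text
clock: 11.25
tcp_pos: [0.6312, 0.0793, -0.005]
orientation: [3.136, -0.09, -0.002]
contact_force: [-2.3, -10.0, 3.7]
grip_width: 0.0426
```

Emit:
arm_command(
  increments=[
    [[0.0001,0.003,0],[0,0,0],50],
    [[0.0001,0.003,0],[0,0,0],50],
  ],
)

```text
clock: 11.45
tcp_pos: [0.6312, 0.0793, -0.005]
orientation: [3.132, -0.093, -0.003]
contact_force: [-3.9, -15.2, 7.4]
grip_width: 0.0426
```

The TCP stalled at y=0.0793 while the force rose to 15 N, so the book is against the bookend. Next I'll go round to the near side for the final ex push.

Emit:
arm_command(
  increments=[
    [[-0.002,-0.03,0],[0,0,0],50],
    [[-0.002,-0.03,0.05],[0,0,-0.14],50],
    [[-0.002,-0.03,0.1],[0,0,-0.28],50],
    [[-0.03,0.0,0.12],[0,0,-0.42],50],
    [[-0.06,0.03,0.12],[0,0,-0.56],50],
    [[-0.092,0.06,0.12],[0,0,-0.7],50],
    [[-0.092,0.09,0.12],[0,0,-0.84],50],
    [[-0.092,0.113,0.12],[0,0,-0.98],50],
    [[-0.092,0.113,0.12],[0,0,-1.12],50],
    [[-0.092,0.113,0.12],[0,0,-1.26],50],
  ],
)

```text
clock: 12.45
tcp_pos: [0.5391, 0.2022, 0.1155]
orientation: [-2.482, 1.921, 0.002]
contact_force: [-0.1, -0.4, 0.5]
grip_width: 0.0427
```

Emit:
arm_command(
  increments=[
    [[0,0,0],[0,0,-0.14],50],
    [[0,0,0],[0,0,-0.28],50],
    [[0,0,0],[0,0,-0.31],50],
    [[0,0,0],[0,0,-0.31],50],
  ],
)

```text
clock: 12.85
tcp_pos: [0.5395, 0.2001, 0.1153]
orientation: [-2.163, 2.277, 0.001]
contact_force: [-0.2, 1.1, -0.1]
grip_width: 0.0429
```

```bash
python3 -c "
from h import *
from scipy.spatial.transform import Rotation as R
tcp();book('wrist');o=r.get_obs();print(o['joints'].round(2),R.from_rotvec(o['orientation']).as_matrix()[:,0].round(3))
cv2.imwrite('pics/w5.png',r.grab_frame('wrist'))"
```

```text
tcp [0.5395 0.2001 0.1153] ledge -0.1717 0.1212 F [-0.2  1.1 -0.1]
wrist ledge-frame c [-0.0914  0.1561] size [0.0949 0.2767] ang 0.47
[-0.21  0.44 -0.32  1.87  0.18  0.86 -2.24] [-0.051 -0.999 -0.001]
```

View pics/w5.png

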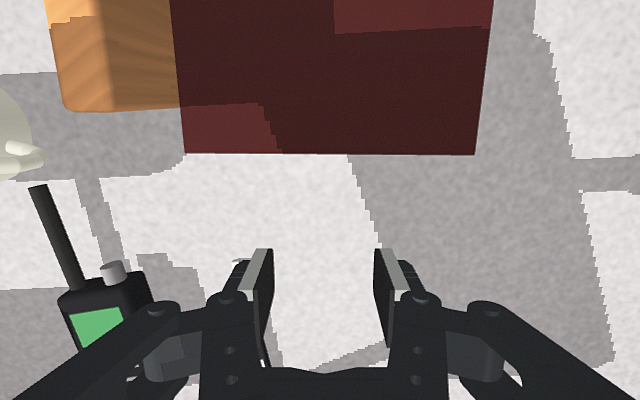

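The book's left end is at the bookend (cols 175–185), with its near edge at row 153. The radio is at (100,310), and a pen tip shows beside the left pad at (238,262). I'll check clearances before lowering.

```bash
python3 -c "
from h import *
def L(p): d=p[:2]-O;return (d@EX).round(4),(d@EY).round(4)
for n,u,z in(('radio',(155,320),.034),('radio front',(112,263),.03),('pen tip',(238,262),.005),('book nl',(185,153),.032),('book nr',(475,155),.032)): print(n,L(world('wrist',u,z)))
for u in((164,400),(186,575)): print('pen top0',L(world('top',(230+u[0]/5,150+u[1]/5),.005)))"
```

```text
radio (np.float64(-0.2693), np.float64(0.2523))
radio front (np.float64(-0.2227), np.float64(0.2809))
pen tip (np.float64(-0.2332), np.float64(0.1919))
book nl (np.float64(-0.1385), np.float64(0.2167))
book nr (np.float64(-0.1384), np.float64(0.0173))
pen top0 (np.float64(-0.2323), np.float64(0.1906))
pen top0 (np.float64(-0.365), np.float64(0.164))
```

Emit:
arm_command(
  increments=[
    [[0,-0.002,-0.045],[0,0,-0.007],50],
    [[0,-0.002,-0.085],[0,0,-0.007],50],
    [[0,-0.002,-0.11],[0,0,-0.007],50],
    [[0,-0.002,-0.12],[0,0,-0.007],50],
    [[0,-0.002,-0.12],[0,0,-0.007],50],
    [[0.01,-0.0026,-0.12],[0,0,-0.007],50],
    [[0.018,-0.003,-0.12],[0,0,-0.007],50],
    [[0.025,-0.0035,-0.12],[0,0,-0.007],50],
    [[0.025,-0.0035,-0.12],[0,0,-0.007],50],
  ],
)

```text
clock: 13.85
tcp_pos: [0.5663, 0.1954, -0.0039]
orientation: [-2.149, 2.289, -0.001]
contact_force: [-0.9, 1.3, -0.1]
grip_width: 0.0426
```

Emit:
arm_command(
  increments=[
    [[0.002,-0.0001,0],[0,0,0],50],
    [[0.003,-0.0001,0],[0,0,0],50],
    [[0.003,-0.0001,0],[0,0,0],50],
  ],
)

```text
clock: 14.15
tcp_pos: [0.5664, 0.1952, -0.0048]
orientation: [2.151, -2.288, -0.002]
contact_force: [-5.3, 0.5, 4.1]
grip_width: 0.0428
```

Emit:
arm_command(
  increments=[
    [[0.002,-0.0001,0],[0,0,0],50],
    [[0.003,-0.0001,0],[0,0,0],50],
    [[0.003,-0.0001,0],[0,0,0],50],
  ],
)

```text
clock: 14.45
tcp_pos: [0.5692, 0.1951, -0.0049]
orientation: [2.15, -2.287, -0.002]
contact_force: [-6.0, -0.4, 3.8]
grip_width: 0.0428
```

Emit:
arm_command(
  increments=[
    [[0.002,-0.0001,0],[0,0,0],50],
    [[0.003,-0.0001,0],[0,0,0],50],
    [[0.003,-0.0001,0],[0,0,0],50],
  ],
)

```text
clock: 14.75
tcp_pos: [0.5713, 0.1949, -0.005]
orientation: [2.15, -2.286, -0.003]
contact_force: [-8.1, -0.5, 5.2]
grip_width: 0.0427
```

Emit:
arm_command(
  increments=[
    [[0.003,-0.0002,0],[0,0,0],50],
    [[0.003,-0.0002,0],[0,0,0],50],
  ],
)

```text
clock: 14.95
tcp_pos: [0.5712, 0.1949, -0.0054]
orientation: [2.147, -2.282, -0.007]
contact_force: [-16.1, 0.4, 10.8]
grip_width: 0.0429
```

Emit:
arm_command(
  increments=[
    [[0.003,-0.0002,0],[0,0,0],50],
    [[0.003,-0.0002,0],[0,0,0],50],
  ],
)

```text
clock: 15.15
tcp_pos: [0.5711, 0.1949, -0.0058]
orientation: [2.145, -2.277, -0.011]
contact_force: [-22.0, -0.4, 16.2]
grip_width: 0.0426
```

Emit:
arm_command(
  increments=[
    [[0.003,-0.0002,0],[0,0,0],50],
    [[0.003,-0.0002,0],[0,0,0],50],
  ],
)

```text
clock: 15.35
tcp_pos: [0.571, 0.1948, -0.0062]
orientation: [2.143, -2.273, -0.016]
contact_force: [-28.7, -0.7, 21.4]
grip_width: 0.0432
```

The TCP stalled at x=0.571 with the force rising to 29 N, so the book is against the ledge. I'll back off, raise the arm out of the view and check.

Emit:
arm_command(
  increments=[
    [[-0.015,0.001,0],[0,0,0],50],
    [[-0.035,0.002,0],[0,0,0],50],
    [[-0.035,0.002,0.05],[0,0,0],50],
    [[-0.035,0.002,0.1],[0,0,0],50],
    [[-0.035,0.002,0.15],[0,0,0],50],
    [[-0.035,-0.05,0.2],[0,0,0],50],
    [[-0.035,-0.1,0.2],[0,0,0],50],
    [[-0.035,-0.15,0.2],[0,0,0],50],
    [[-0.035,-0.2,0.2],[0,0,0],50],
    [[-0.035,-0.25,0.2],[0,0,0],50],
  ],
)

```text
clock: 16.35
tcp_pos: [0.548, -0.0407, 0.196]
orientation: [-2.15, 2.289, -0.003]
contact_force: [0.4, 0.4, -0.3]
grip_width: 0.0428
```

Emit:
arm_command(
  increments=[
    [[-0.02,-0.05,0],[0,0,0],50],
    [[-0.04,-0.1,0],[0,0,0],50],
    [[-0.06,-0.15,0],[0,0,0],50],
    [[-0.08,-0.2,0],[0,0,0],50],
    [[-0.08,-0.2,0],[0,0,0],50],
  ],
)

```text
clock: 16.85
tcp_pos: [0.4647, -0.2448, 0.1954]
orientation: [2.141, -2.296, 0.003]
contact_force: [0.5, -0.2, 0.2]
grip_width: 0.0426
```

```bash
python3 -c "
from h import *
tcp()
i=r.grab_frame('top');cv2.imwrite('pics/top6.png',i)
j=cv2.imread('pics/top0.png')
f=lambda i:cv2.resize(cv2.convertScaleAbs(i[150:260,230:390],alpha=1.7),None,fx=5,fy=5,interpolation=cv2.INTER_CUBIC)
cv2.imwrite('pics/c6.png',f(i))
d=cv2.absdiff(cv2.GaussianBlur(i,(3,3),0),cv2.GaussianBlur(j,(3,3),0)).max(2);d[190:,:0]=0
n,l,s,_=cv2.connectedComponentsWithStats((d>25).astype(np.uint8));print([x.tolist() for x in s[1:] if x[4]>12])"
```

```text
tcp [ 0.4647 -0.2448  0.1954] ledge -0.2203 -0.3272 F [ 0.5 -0.2  0.2]
[[257, 170, 65, 36, 1674], [295, 193, 65, 36, 1913], [431, 219, 161, 128, 5098], [428, 226, 15, 24, 188], [397, 229, 37, 39, 391], [620, 228, 20, 55, 917], [420, 265, 11, 72, 268], [568, 302, 55, 19, 621], [623, 318, 12, 22, 122], [536, 321, 52, 29, 520], [528, 332, 8, 16, 43], [566, 338, 74, 62, 2248], [575, 340, 13, 27, 123], [548, 347, 11, 5, 21], [587, 358, 4, 6, 16], [615, 358, 20, 3, 26], [495, 362, 70, 9, 347], [335, 364, 11, 7, 54], [323, 366, 13, 16, 105], [310, 369, 11, 16, 93], [357, 373, 10, 13, 55], [410, 374, 61, 26, 1339], [394, 378, 15, 3, 31], [324, 381, 13, 17, 67], [310, 382, 12, 18, 122], [367, 387, 24, 13, 118], [361, 397, 9, 3, 19]]
```

View pics/c6.png

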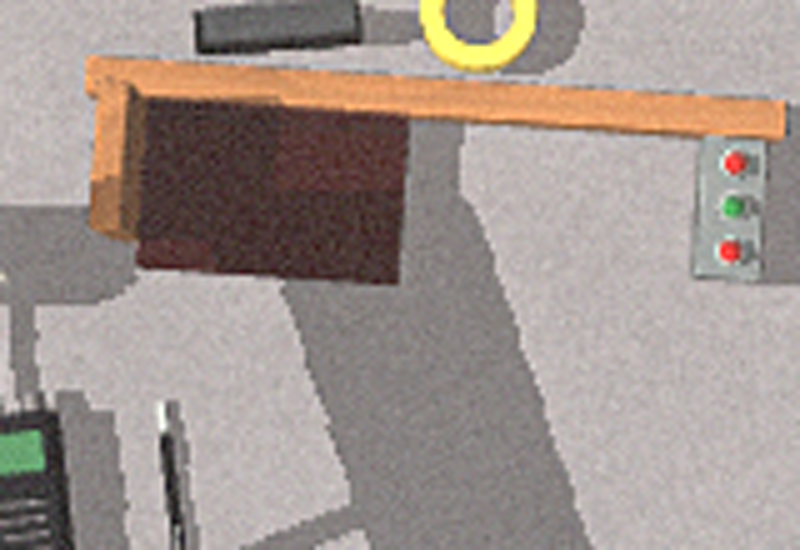

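The book sits in the corner. Its long edge runs along the ledge to (410,118), its left end is on the bookend, and its near corners are at (138,267) and (398,285). Pen, radio, tape and stapler look unchanged. I'll check the numbers.

```bash
python3 -c "
from h import *
f=lambda u:(lambda d:np.array([d@EX,d@EY]).round(4))(world('top',(230+(u[0]-2)/5,150+(u[1]-2)/5),.032)[:2]-O)
a,b,c=f((138,268)),f((399,285)),f((410,118));print(a,b,c,'ang near edge',(a-b)[0]/(a-b)[1],'ang short',(c-b)[1]/(c-b)[0],'c',(a+c)/2)"
```

```text
[-0.1315  0.2155] [-0.1317  0.0162] [-0.0035  0.0161] ang near edge 0.0010035122930256183 ang short -0.0007800312012480452 c [-0.0675  0.1158]
```

```bash
python3 -c "
from bench import r
print(r.hand_in())"
```

```text
the job is handed in; nothing more can be done
None
```

I pushed the logbook flat along the desk into the corner of the ledge and the small left-hand bookend, and handed the job in just after 16.85 s on the robot's clock. No verdict was reported.

**How it went:** I pushed it towards the ledge, then along the ledge until it stopped on the bookend at about 15 N. A last push seated it on the ledge at about 29 N.

**Last checks:**
- **Angle:** the book is parallel to the ledge within about 0.001 rad.
- **Distance from the ledge:** its centre is 67.5 mm in front of my estimate of the ledge face (full contact is 65 mm, limit 70 mm). The ledge-face estimates differ by up to 4 mm, but the arm stalled there, which supports contact.
- **Distance from the bookend:** the short end shows 1–2 mm from the bookend by my measurements, or up to 4.5 mm against its nominal position (limit 5 mm). The end may have slid back 1–2 mm during the last push, and I did not nudge it again.
- **Bystanders:** the stapler, tape, pen and radio look unmoved in the close-up. The notebook, mug and lantern were not checked closely. Image differences near the notebook are probably the arm and its shadow.

**Disagreements:** with the jaws half open, the fingertips stood about 15–20 mm above the reported TCP, not 17 mm ahead of it as described. My first push therefore passed over the book without touching it, and I repeated it lower.

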